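# Feed the sample reader's sliding carrier tray

### The arm

A 6-joint arm with a two-finger parallel gripper is mounted at the origin on the work surface. World frame = base frame: x ahead of the robot, y to its left, z up, the work surface at z = 0. Lengths are in m, angles in rad, forces in N, time in s.
With the tool pointing down it reaches from about 0.25 to 0.8 m from the base axis. Payload 3.9 kg.
Tool frame: the origin (TCP) lies at the very end of the fingers, on their centre line; the grasp point (between the pads) lies 19 mm behind it (robot.hold_point_z is the z of the grasp point in the tool frame, in m); z points along the fingers, y is the direction in which the jaws open and shut (so a half turn about z gives the same grasp; the last joint's range is limited). The gripper opens to 85 mm and grips with 20 to 120 N. Pads are 22 mm wide; open, the fingers measure 114 mm over their backs; the gripper's body (76 mm by 85 mm) begins 54 mm behind the grasp point. The pads swing forward as they close: fully open they stand 13 mm farther back than shut.
Start: joints at [-1.127, 0.26, -0.138, 1.173, 0, 1.571], TCP at [0.225, -0.474, 0.2] pointing down, gripper open.
Joint ranges: [-2.78, 2.78], [-0.83, 1.72], [-1.28, 1.37], [-1.9, 2.12], [-1.57, 1.48], [-3.14, 3.14]. Speed limits (rad/s): [2.57, 2.57, 3.14, 3.14, 3.14, 3.14].

### API

Orientations are given as a rotation vector (axis times angle).
In Python, from workcell import robot gives the robot as it stands. Calls block until the motion is done:
- robot.movep(position, orientation): joint-space move of the TCP to a pose.
- robot.move_l(position, rot=None, feed=0.15): straight line of the TCP; rot=None keeps the orientation; feed is the mean speed in m/s.
- robot.move_joints(angles): joint-space move.
- robot.move_gripper(opening, grasp_force=None): finger opening in m; grasp_force is the grip in N (None keeps the last); returns when the fingers have stopped.
- robot.pause(seconds).
- robot.solve_ik(position, orientation): joint angles nearest the present ones, or None.
- robot.observe(): the state.
- robot.read_camera(name): name is "scene" or "side" or "wrist"; returns the picture (480x640x3 uint8, red, green, blue); there is no depth.
- robot.camera_model(name): a dict with "intrinsics" (3x3 intrinsics, pixels), "extrinsics" (4x4, takes a point from camera to world coordinates); the wrist camera has in their place "hand_eye" (4x4, takes a point from camera to tool coordinates, whose origin is the TCP and whose axes are the flange's). Camera axes: x right, y down, z forward; pixel columns grow to the right and rows downward; lengths in m; the calibration is good to about 2 mm. A picture is of the moment at which its call begins: read the wrist's pose just before it. camera_model takes no time and is no camera call.
A pose or a line that the arm cannot do raises robot.Unreachable and nothing moves.
- robot.sign_off(): hands the job in, once; it reports no verdict.
The state is a dict: "clock": time; "joint_pos": joint angles; "qvel": joint speeds; "tau": joint torques, N m; "eef_pos": TCP position; "eef_rot": TCP orientation; "ft_force": force on the tool from outside, world axes, zero at the start; "wrist_torque": the same for the moment, N m; "grip_width": finger opening in m.
Only numpy, scipy, OpenCV 4.12 (cv2) and the standard library are available. Lean on these libraries where they do the work, as an engineer would, in place of code of your own. Each camera call takes 0.05 s, during which the arm holds its last target.

### The job

Gently, without forcing, slide the carrier with the slim vial by way of the tray's centre cell into the reading bay and keep pressing it against the hidden buffer at the bay's end, firmly but gently, with about 15 N (never over 22 N), for half a second. Then slide the carrier with the squat jar into the centre cell, in the middle, so that it waits behind the vial, and let go. Leave the square bottle's carrier in its cell, and the beaker, screw-lid jar and dish beside the tray where they are.

Things in the scene. Friction and masses are not known exactly. Their poses are not given: they have to be found in the camera images.
- tray: White cross-shaped tray fixed to the bench, 212 mm wide, 23.5 mm high, yaw within 0.4 rad. Origin: on the bench under the middle of the cross; x points along the reading bay, away from the robot, to the reader. Floor 5 mm up; slick plastic, carriers slide easily (friction about 0.15). Three parking cells: carriers stand near (-66, 0), (0, 66), (0, -66) mm against end walls at 100 mm; the fourth arm is the bay.
- centre (a point): Middle of the empty 65 x 65 mm centre cell, on the tray floor (5 mm above the bench), where the four lanes meet. All lanes are 65 mm wide (1.5 mm play each side), mouths chamfered 6 mm. Aluminium plates (18.5 mm above this point at their top, 15.5 at their underside) overhang the lane sides by 4 mm: carriers can be slid, not lifted. Open slot above a lane: 57 mm.
- reader: Grey reader housing at the end of the bay, 70 x 120 mm, 60 mm high, black window on top, fixed, same yaw as the tray. Origin: centre of its underside, at x = 215 mm of the tray. It carries the hidden buffer of the bay.
- bay (a point): In the bay on the tray floor, at x = 66, y = 0 mm of the tray. A cover level with the plates spans tray x 97 to 180 mm; carriers slide beneath, a slot 28.5 mm wide to x = 125 lets the vial pass. Under it is an unseen sprung buffer, set by hand: a carrier meets it 2 to 32 mm past this point. It gives at 6 N, then 4 N/mm, plus 2 N per 10 mm/s, over 10 mm; let go, it pushes back up to 5 mm.
- vial_carrier: Base: grey square plate 62 x 62 mm, 14 mm thick, corners chamfered 6 mm, about 220 g. Origin: centre of the underside; z up; x and y parallel to the tray's x and y (same yaw). On it, fixed at its middle, the slimmest and tallest glass: a round vial of 20 mm diameter with an aluminium cap, standing from 14 to 62 mm above the origin (narrower neck at 50 to 54 mm). Starts in any of the three parking cells.
- jar_carrier: Base: grey square plate 62 x 62 mm, 14 mm thick, corners chamfered 6 mm, about 220 g. Origin: centre of the underside; z up; x and y parallel to the tray's x and y (same yaw). On it, fixed at its middle, a squat round jar of 38 mm diameter, with an aluminium cap, from 14 to 50 mm above the origin. Starts in any of the three parking cells.
- square_carrier: Base: grey square plate 62 x 62 mm, 14 mm thick, corners chamfered 6 mm, about 220 g. Origin: centre of the underside; z up; x and y parallel to the tray's x and y (same yaw). On it, fixed at its middle, a square bottle 26 x 26 mm with a small round cap, from 14 to 52 mm above the origin. Starts in any of the three parking cells.
- beaker: Bystander: open glass beaker, 80 mm across, 95 mm high, left (tray's +y) of the tray. Origin: centre of the underside.
- sample_jar: Bystander: glass jar with a screw lid, 48 mm across, 75 mm high, right (tray's -y) of the tray. Origin: centre of the underside.
- dish: Bystander: flat clear dish, 60 mm across, 14 mm high, right (tray's -y) of the tray, nearer to the robot. Origin: centre of the underside.
Not all that is in view belongs to the job. Leave any green look-alike of the vial_carrier alone. Several things have the shape of the reader; the one meant has the colours described above.

How it is judged:
By the outcome, as a careful person would: the job done as asked, in the order asked, and still so for the second after the job is handed in, with the robot touching nothing.
It also fails if it takes over 58 s, if anything falls off the work surface, if the arm or the gripper's body presses on something with over 40 N, if the wrist force passes 120 N, or if a joint passes its speed limit or range.

## Working session

There is one attempt and no reset: what is moved stays moved. The work goes in short steps, each a Python script; the robot and the scene stay as the last script left them, time stands still between calls to the robot, and variables do not carry over. Pictures are saved under pics/ and viewed, and the job is handed in when it is done.

```bash
ls; mkdir -p pics
python3 - <<'E'
from workcell import robot
import cv2
for n in ("scene","side","wrist"):
    im=robot.read_camera(n); cv2.imwrite(f"pics/{n}0.png",im[:,:,::-1])
    m=robot.camera_model(n); print(n,{k:__import__('numpy').round(v,4).tolist() for k,v in m.items() if hasattr(v,'__len__') and not isinstance(v,str)})
s=robot.observe(); print(s, robot.hold_point_z)
E
```

```text
pics
scene {'intrinsics': [[444.6818, 0.0, 322.4781], [0.0, 444.6818, 231.1871], [0.0, 0.0, 1.0]], 'extrinsics': [[-0.4805, 0.4981, -0.7218, 1.1696], [0.8769, 0.2574, -0.4061, 0.3139], [-0.0165, -0.828, -0.5604, 0.4764], [0.0, 0.0, 0.0, 1.0]]}
side {'intrinsics': [[461.2671, 0.0, 313.7431], [0.0, 461.2671, 246.6057], [0.0, 0.0, 1.0]], 'extrinsics': [[-0.9395, -0.2287, 0.255, 0.3345], [-0.3425, 0.6369, -0.6906, 0.6159], [-0.0045, -0.7362, -0.6767, 0.6816], [0.0, 0.0, 0.0, 1.0]]}
wrist {'intrinsics': [[336.5297, 0.0, 323.6711], [0.0, 336.5297, 238.593], [0.0, 0.0, 1.0]], 'hand_eye': [[0.0002, -0.9612, -0.2759, 0.0697], [1.0, 0.0, 0.0006, 0.0002], [-0.0006, -0.2759, 0.9612, -0.1748], [0.0, 0.0, 0.0, 1.0]]}
{'clock': 0.15, 'joint_pos': array([-1.12702713e+00,  2.60568863e-01, -1.39040744e-01,  1.17273865e+00,
        2.35046489e-06,  1.57078863e+00]), 'qvel': array([-0.0005251 , -0.00099608,  0.00644114, -0.00024165, -0.00140532,
       -0.00058235]), 'tau': array([-1.53250057e-04, -4.06006408e+01,  2.54166538e+01,  1.26628781e-02,
       -2.67554537e-05, -1.22258214e-05]), 'eef_pos': array([ 0.22516231, -0.47363181,  0.19924954]), 'eef_rot': array([-3.06309478e+00, -6.91043794e-01,  5.32606783e-04]), 'ft_force': array([0.16486097, 0.51026687, 0.651063  ]), 'wrist_torque': array([ 0.02351742,  0.03063019, -0.06387937]), 'grip_width': 0.08516236161796865} -0.0187
```

View pics/scene0.png

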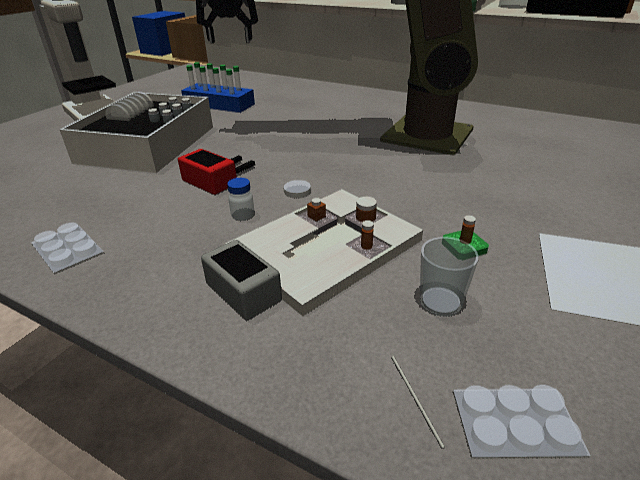

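View pics/side0.png

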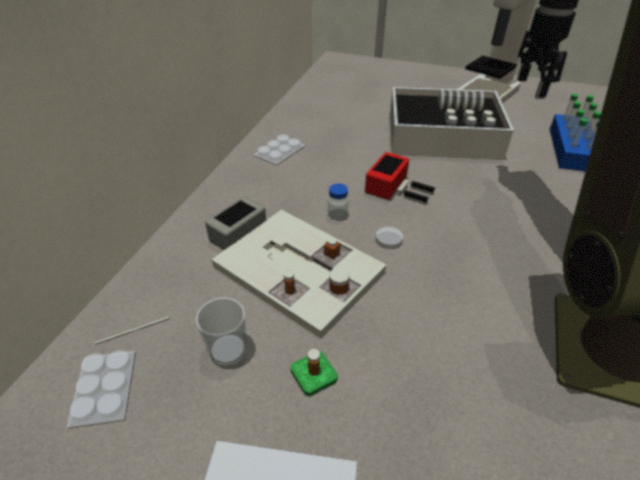

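View pics/wrist0.png

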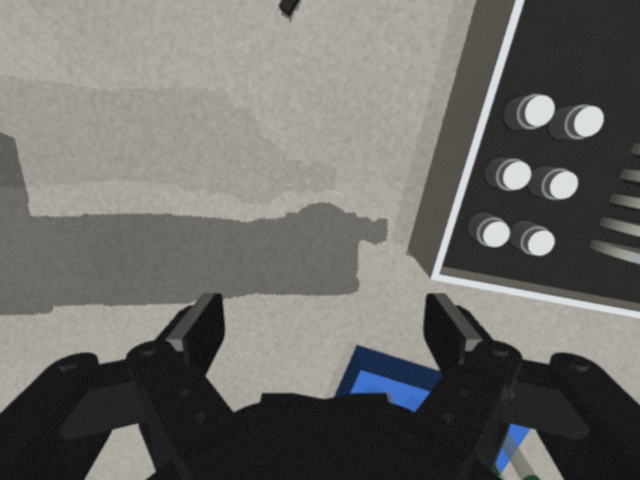

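The slim brown vial is at scene (368,235), in the tray's +y cell. The squat jar is at (366,208) in the −x cell and the square bottle at (317,209) in the −y cell. The green look-alike at (467,235) and the red reader-shaped object at (207,170) are decoys; the grey reader at (240,275) is the one meant. I'll get a rough tray pose from the scene view, then look from above with the wrist camera.

```bash
cat > h.py <<'E'
import numpy as np, cv2
from scipy.spatial.transform import Rotation as R
from workcell import robot
def cam(n,pose=None):
    m=robot.camera_model(n); K=np.array(m["intrinsics"])
    if n=="wrist":
        p,r=pose; T=np.eye(4);T[:3,:3]=R.from_rotvec(r).as_matrix();T[:3,3]=p
        return K,T@np.array(m["hand_eye"])
    return K,np.array(m["extrinsics"])
def ray(KE,uv,z):
    K,E=KE; d=E[:3,:3]@np.linalg.solve(K,[uv[0],uv[1],1.]); o=E[:3,3]
    return o+d*(z-o[2])/d[2]
def proj(KE,P):
    K,E=KE; c=E[:3,:3].T@(np.asarray(P)-E[:3,3]); q=K@c; return q[:2]/q[2]
def down(yaw): # tool z down, tool y at angle yaw in world
    y=np.array([np.cos(yaw),np.sin(yaw),0]);z=np.array([0,0,-1.]);x=np.cross(y,z)
    return R.from_matrix(np.c_[x,y,z]).as_rotvec()
E
python3 - <<'E'
from h import *
S=cam("scene");D=cam("side")
for n,a,b,z in (("vialcap",(368,223),(290,276),.067),("jarcap",(366,201),(340,276),.055),("sqcap",(316,202),(332,243),.057),("reader top",(241,259),(236,213),.06),("trayR",(422,230),(385,266),.0235),("traytop",(343,191),(320,325),.0235)):
    print(n,ray(S,a,z).round(4),ray(D,b,z).round(4))
im=cv2.imread("pics/scene0.png")[170:330,190:500]; cv2.imwrite("pics/crop0.png",cv2.resize(im,None,fx=2.5,fy=2.5,interpolation=cv2.INTER_CUBIC))
E
```

```text
vialcap [0.5855 0.0736 0.067 ] [0.5798 0.0787 0.067 ]
jarcap [0.5009 0.0326 0.055 ] [0.4963 0.0364 0.055 ]
sqcap [ 0.5498 -0.0474  0.057 ] [ 0.5388 -0.044   0.057 ]
reader top [ 0.7577 -0.0625  0.06  ] [ 0.764  -0.0625  0.06  ]
trayR [0.5    0.1442 0.0235] [ 0.4276 -0.0499  0.0235]
traytop [ 0.4348 -0.0482  0.0235] [0.5014 0.1342 0.0235]
```

View pics/crop0.png

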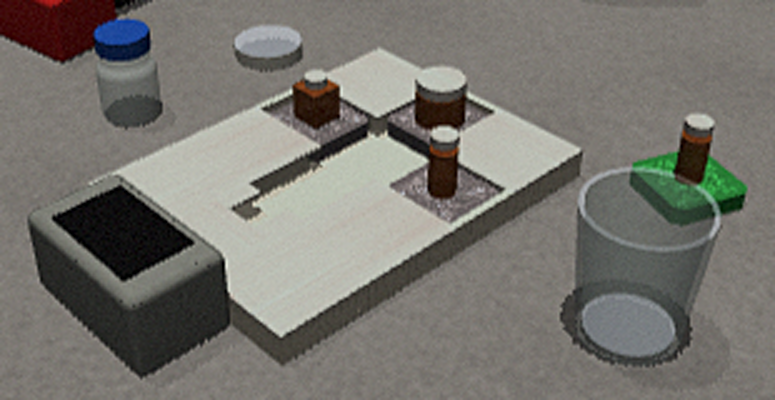

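The crop shows the slim capped vial at about (443,165) in the +y cell and the squat jar at (440,97) in the cell nearest the robot. The square bottle is at (316,98). The green twin stands outside the tray. The grey reader with the black window closes the bay.

Run:
```python
from h import *
c=np.array([.564,.015]);yaw=-.345
ex=np.array([np.cos(yaw),np.sin(yaw)]);ey=np.array([-ex[1],ex[0]])
for a in (yaw,yaw+np.pi):
    print(a,[None if (q:=robot.solve_ik([*(c+x*ex+y*ey),z],down(a))) is None else q.round(2).tolist() for x,y,z in((0,66e-3,.12),(0,0,.03),(.1,0,.03),(-.066,0,.03))])
a=yaw
q=robot.solve_ik([*(c+.02*ex+.03*ey),.2],down(a)); print(q)
robot.movep([*(c+.02*ex+.03*ey),.2],down(a))
robot.pause(.3)
s=robot.observe(); im=robot.read_camera("wrist")
print(s['clock'],s['eef_pos'],s['eef_rot'],s['ft_force'])
np.savez("w1.npz",p=s['eef_pos'],r=s['eef_rot'],im=im)
cv2.imwrite("pics/w1.png",im[:,:,::-1])
```

```text
-0.345 [[0.13, 0.41, -0.12, 1.04, 0.0, 2.05], [0.03, 0.45, -0.33, 0.8, 0.0, 1.94], [-0.03, 0.59, -0.07, 0.92, 0.0, 1.89], [0.07, 0.36, -0.48, 0.73, 0.0, 1.99]]
2.7965926535897934 [[0.13, 0.41, -0.12, 1.04, 0.0, -1.1], [0.03, 0.45, -0.33, 0.8, 0.0, -1.2], [-0.03, 0.59, -0.07, 0.92, 0.0, -1.25], [0.07, 0.36, -0.48, 0.73, 0.0, -1.15]]
[0.06142404 0.37972581 0.0377977  1.22886821 0.         1.97722037]
2.7 [0.59293648 0.0359616  0.20000266] [-2.57050962e+00 -1.80609763e+00  6.03431677e-05] [ 0.18157983 -0.5355832   0.82606967]
```

View pics/w1.png

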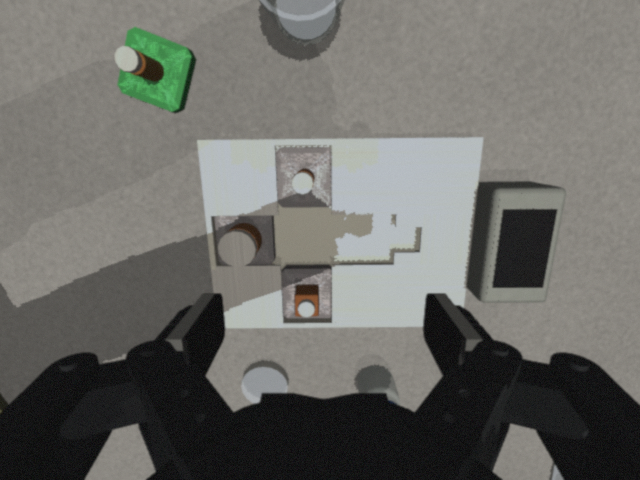

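Run:
```python
from h import *
d=np.load("w1.npz");im=d['im'];W=cam("wrist",(d['p'],d['r']))
g=cv2.GaussianBlur(cv2.cvtColor(im,cv2.COLOR_RGB2GRAY),(3,3),0).astype(float)
def scan(vert,lo,hi,a,b,sign,z=.0235):
    pts=[]
    for t in range(lo,hi,4):
        if vert: p=g[a:b,t]   # along v
        else: p=g[t,a:b]
        dd=sign*np.gradient(p); i=int(dd.argmax())
        if dd[i]<6 or i in(0,len(dd)-1): continue
        off=0.5*(dd[i-1]-dd[i+1])/(dd[i-1]-2*dd[i]+dd[i+1]+1e-9)
        x=a+i+off; pts.append((t,x) if vert else (x,t))
    P=np.array([ray(W,p,z)[:2] for p in pts])
    # robust line
    l=cv2.fitLine(P.astype(np.float32),cv2.DIST_HUBER,0,1e-4,1e-4).ravel()
    n=np.array([-l[3+0-2] if False else -l[1],l[0]]); r=(P-l[2:])@n
    k=np.abs(r)<.001; l=cv2.fitLine(P[k].astype(np.float32),cv2.DIST_L2,0,1e-4,1e-4).ravel(); 
    print(len(P),k.sum(),"angle",np.arctan2(l[1],l[0]).round(4),"pt",l[2:].round(4)); return l
print("top");T=scan(True,204,480,128,150,1)
print("bot");B=scan(True,225,380,316,338,-1)
print("left");L=scan(False,145,320,190,222,1)
print("right");Rr=scan(False,142,182,472,492,-1)
yaw=np.arctan2(*(lambda v:(v[1],v[0]))(T[:2] if T[0]>0 else -T[:2]))
for yaw in (yaw,np.arctan2(B[1],B[0])if B[0]>0 else np.arctan2(-B[1],-B[0])):
    ex=np.array([np.cos(yaw),np.sin(yaw)]);ey=np.array([-ex[1],ex[0]])
    print("yaw",yaw,"width y",(T[2:]-B[2:])@ey,"len",(Rr[2:]-L[2:])@ex)
    o=ey*((T[2:]+B[2:])@ey/2)+ex*(L[2:]@ex+.106); print("origin",o)
    for n,uv,z in(("vial",(303.5,182),.067),("jar",(236.5,246.5),.055),("sq",(306.5,309.5),.057),("bayslot end",(421,238),.0235),("x28",(331,250),.0235)):
        q=ray(W,uv,z)[:2]-o; print(n,q@ex,q@ey)
x=cv2.resize(im[130:335,190:490],None,fx=2.6,fy=2.6,interpolation=cv2.INTER_CUBIC);cv2.imwrite("pics/w1c.png",x[:,:,::-1])
```

```text
top
69 69 angle -0.3365 pt [0.6331 0.0994]
bot
37 31 angle -0.3362 pt [ 0.5219 -0.0871]
left
36 31 angle 1.2341 pt [0.4725 0.0757]
right
10 10 angle 1.2318 pt [0.7607 0.0306]
yaw -0.3365346 width y 0.21275017 len 0.2868487
origin [0.56233966 0.01143761]
vial 0.002841088211671905 0.06806458625848051
jar -0.06621880239922055 0.0036007838799283778
sq 0.001974270546043655 -0.0654157802707579
bayslot end 0.12620139431115387 0.001662619340961233
x28 0.02846390432540772 -0.01113609816528691
yaw -0.33623633 width y 0.2127372 len 0.28686434
origin [0.5623468  0.01143001]
vial 0.002852130376282669 0.06806854664337515
jar -0.06622698162959051 0.003625348993824511
sq 0.0019454991622522653 -0.06541154889771249
bayslot end 0.1261926190456214 0.001629790828748422
x28 0.02845132065275085 -0.011139773001227671
```

View pics/w1c.png

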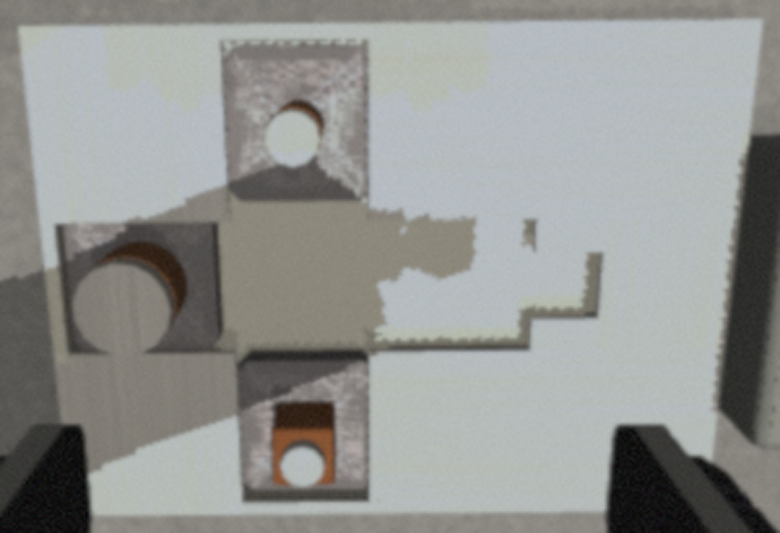

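The tray measures 212.7 × 286.8 mm, against 212 × 286 expected. Origin is (0.5623, 0.0114) and yaw −0.3364. Cap positions match the cells to within about 3 mm. I'll check beaker clearance, then cage the vial loosely with the jaws along tray y and slide it to the centre.

```bash
cat >> h.py <<'E'
O=np.array([.5623,.0114]);YAW=-.3364
EX=np.array([np.cos(YAW),np.sin(YAW)]);EY=np.array([-EX[1],EX[0]])
def tw(x,y,z): return np.array([*(O+x/1e3*EX+y/1e3*EY),z/1e3])
def st(base=None):
    s=robot.observe(); f=s['ft_force']-(0 if base is None else base); p=s['eef_pos'][:2]-O
    return s['clock'],np.round([p@EX*1e3,p@EY*1e3,s['eef_pos'][2]*1e3],2),np.round([f[:2]@EX,f[:2]@EY,f[2]],2),round(s['grip_width']*1e3,1)
def base(n=5):
    F=[]
    for _ in range(n): F.append(robot.observe()['ft_force']); robot.pause(.02)
    return np.mean(F,0)
E
python3 - <<'E'
from h import *
S=cam("scene");q=ray(S,(442,300),0)[:2]-O;print("beaker",q@EX,q@EY)
D=cam("side");q=ray(D,(228,349),0)[:2]-O;print("beaker side",q@EX,q@EY)
a=YAW+np.pi/2
robot.move_gripper(.045,60)
robot.movep(tw(1,67,100),down(a)); print(st())
s=robot.observe();im=robot.read_camera("wrist");cv2.imwrite("pics/w2.png",im[:,:,::-1])
cv2.imwrite("pics/s2.png",robot.read_camera("side")[:,:,::-1])
E
```

```text
beaker 0.000819164308234644 0.22568692321136338
beaker side 0.005977810015617857 0.22479566086387068
(4.5833, array([  1.26,  67.07, 100.26]), array([ 0.46, -0.16, -0.29]), 45.2)
```

View pics/w2.png

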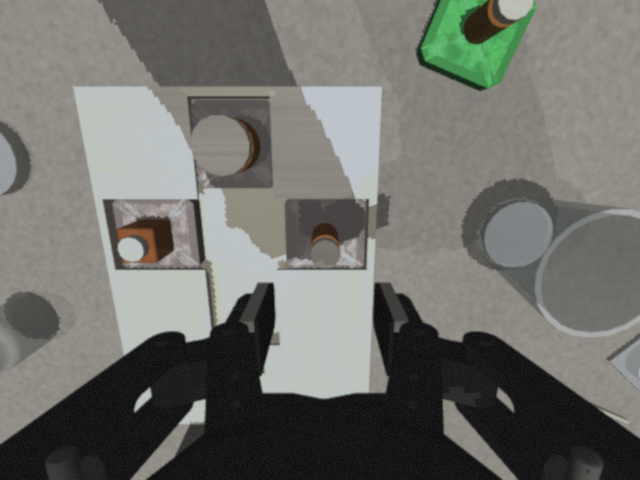

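View pics/s2.png

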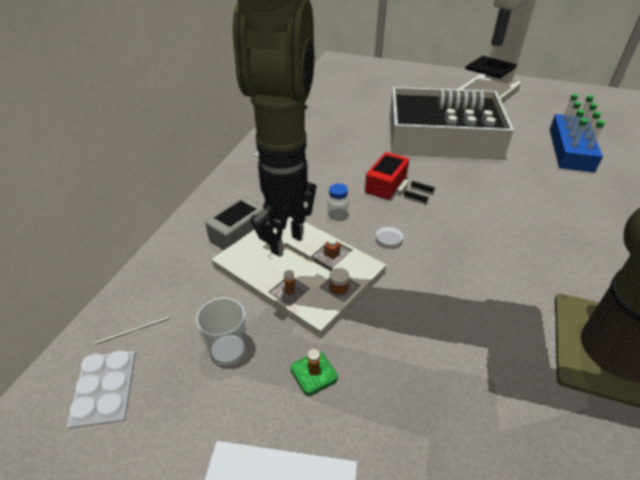

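Run:
```python
from h import *
s=robot.observe();p=s['eef_pos'];W=cam("wrist",(p,s['eef_rot']))
print(s['clock'],"tcp side",proj(cam("side"),p),"tcp wrist",proj(W,p))
for n,uv,z in(("vial",(325,250),.067),("jar",(224,146),.055),("sq",(132,249),.057)):
    q=ray(W,uv,z)[:2]-O; print(n,q@EX,q@EY)
for n,uv in(("x-106 left",(75,87)),("x-106,y106",(382,87))):
    q=ray(W,uv,.0235)[:2]-O; print(n,q@EX,q@EY)
```

```text
4.6833 tcp side [287.15945572 260.67914155] tcp wrist [324.30857042 272.67165637]
vial -0.001045365178810172 0.06753521446877697
jar -0.06610664839101703 0.0038099980975479803
sq 0.0014457009982900143 -0.06380448134790581
x-106 left -0.10501762620472271 -0.10469252395041198
x-106,y106 -0.10490748803017431 0.10687426364836544
```

```bash
sed -i 's/^O=np.array(\[.5623,.0114\])/O=np.array([.5627,.0119])/' h.py
python3 - <<'E'
from h import *
a=YAW+np.pi/2
robot.move_l(tw(0,67,100),down(a),feed=.1)
b=base(); np.save("b.npy",b)
robot.move_l(tw(0,67,50),feed=.12); print(st(b))
robot.move_l(tw(0,67,27.5),feed=.06); print(st(b))
robot.move_gripper(.024,60); print(st(b))
im=robot.read_camera("wrist");cv2.imwrite("pics/w3.png",im[:,:,::-1])
cv2.imwrite("pics/s3.png",robot.read_camera("side")[150:370,180:430,::-1].repeat(3,0).repeat(3,1)[:600,:750])
E
```

```text
(5.5833, array([ 0.08, 67.02, 50.11]), array([ 0.5 , -0.03,  0.37]), 44.9)
(6.1083, array([-0.38, 66.83, 27.08]), array([ 1.13, -0.57,  0.93]), 45.0)
(6.4417, array([ 0.21, 67.09, 27.76]), array([ 0.44, -0.07,  1.  ]), 24.3)
```

View pics/w3.png

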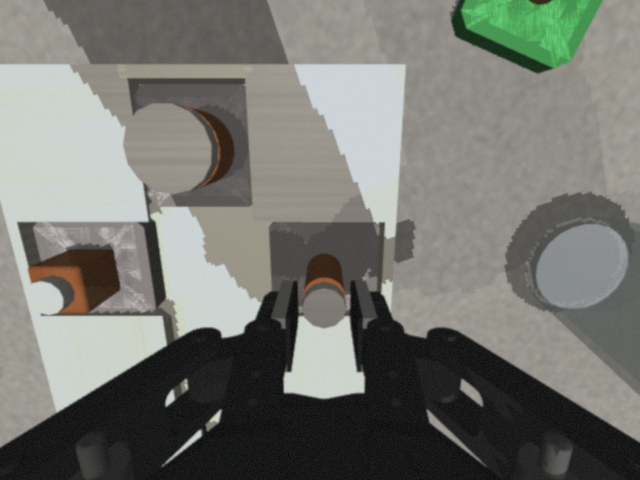

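View pics/s3.png

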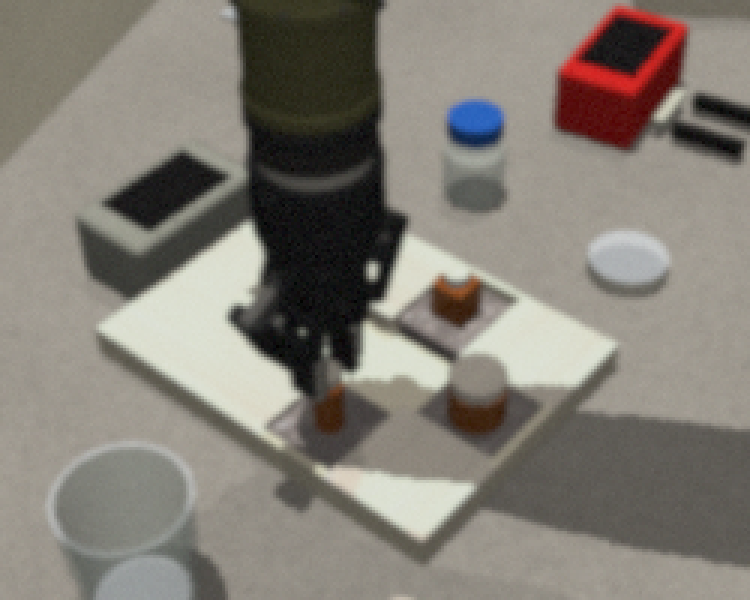

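Run:
```python
from h import *
D=cam("side")
f=lambda P:((proj(D,P)-[180,150])*3).round()
print("vial bottom",f(tw(0,67,19)),"cap top",f(tw(0,67,67)))
for y in(67-19,67+19):print("finger tip",f(tw(0,y,27.5)),f(tw(0,y,40)),f(tw(0,y,67)))
```

```text
vial bottom [328. 424.] cap top [325. 372.]
finger tip [347. 398.] [346. 385.] [345. 355.]
finger tip [307. 433.] [306. 419.] [304. 390.]
```

Run:
```python
from h import *
a=robot.read_camera("side")[210:320,230:350,::-1]; b=robot.read_camera("scene")[170:280,300:420,::-1]
S=cam("scene");D=cam("side")
def mk(im,C,o):
    x=cv2.resize(im,None,fx=3.3,fy=5,interpolation=cv2.INTER_CUBIC) if 0 else cv2.resize(im,None,fx=3.3*1,fy=3.3*1,interpolation=cv2.INTER_CUBIC)
    for y in(67-13,67+13):
        for z in(27.5,40,55,67):
            q=(proj(C,tw(0,y,z))-o)*3.3; cv2.circle(x,tuple(int(v) for v in q),2,(0,0,255) if y<67 else (255,0,0),-1)
    return x
cv2.imwrite("pics/c4.png",np.hstack([mk(a,D,np.array([230,210])),mk(b,S,np.array([300,170]))]))
```

```text
(no output)
```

View pics/c4.png

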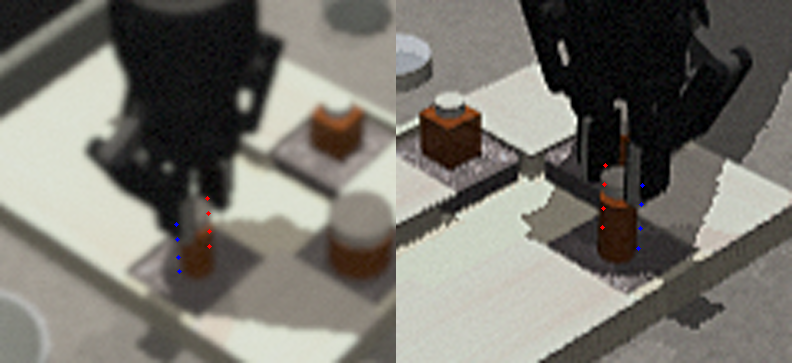

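The pictures disagree with the stated finger length. In both fixed views and the wrist view the fingertips end at about z 57 mm, only around the cap, with the TCP at 27.5 mm. I'll lower in small steps, watching force and picture.

Run:
```python
from h import *
b=np.load("b.npy")
for z in (22,16,11):
    robot.move_l(tw(0,67,z),feed=.03); print(st(b))
S=cam("scene");D=cam("side")
a=robot.read_camera("side")[210:320,230:350,::-1]; c=robot.read_camera("scene")[170:280,300:420,::-1]
r=lambda x:cv2.resize(x,None,fx=3.3,fy=3.3,interpolation=cv2.INTER_CUBIC)
cv2.imwrite("pics/c5.png",np.hstack([r(a),r(c)]))
im=robot.read_camera("wrist");cv2.imwrite("pics/w5.png",im[150:,120:520,::-1]); print(st(b))
```

```text
(6.975, array([-0.39, 66.83, 21.59]), array([-0.51,  0.08,  0.49]), 23.8)
(7.325, array([-0.3 , 66.85, 15.65]), array([ 0.8 , -0.24,  1.39]), 23.8)
(7.6417, array([-0.27, 66.86, 10.7 ]), array([-0.57, -0.13,  0.32]), 24.3)
(7.7917, array([6.000e-02, 6.703e+01, 1.105e+01]), array([ 0.01,  0.78, -0.55]), 23.8)
```

View pics/c5.png

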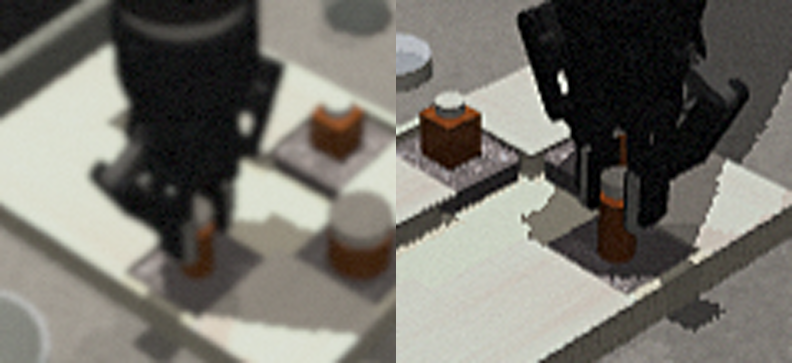

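View pics/w5.png

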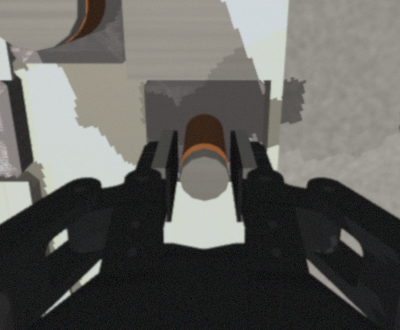

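No contact at TCP z = 11 mm, and the tips are seen at about z 40, so the fingers do end roughly 29 mm above the TCP. Next I lower to TCP z = 4 and push along −y.

Run:
```python
from h import *
b=np.load("b.npy")
robot.move_l(tw(0,67,4),feed=.03);robot.pause(.1); b=base(8);np.save("b.npy",b);print(st(b))
for y in (60,52,44,36,28,20,12,5,-2):
    robot.move_l(tw(0,y,4),feed=.03)
    s=st(b);print(s)
    if np.linalg.norm(s[2])>8: print("STOP");break
im=robot.read_camera("wrist");cv2.imwrite("pics/w6.png",im[:,:,::-1])
c=robot.read_camera("scene")[150:310,200:420,::-1]
cv2.imwrite("pics/c6.png",cv2.resize(c,None,fx=3,fy=3,interpolation=cv2.INTER_CUBIC))
```

```text
(8.4083, array([ 0.1 , 67.06,  4.1 ]), array([-0.34, -0.05,  0.16]), 24.2)
(8.7917, array([-4.000e-02,  5.963e+01,  4.050e+00]), array([ 0.29, -0.28,  0.29]), 24.0)
(9.2083, array([-4.00e-02,  5.17e+01,  4.00e+00]), array([-0.54, -0.16, -0.5 ]), 24.5)
(9.625, array([-4.00e-02,  4.37e+01,  4.00e+00]), array([ 0.59, -0.24,  0.86]), 23.9)
(10.0417, array([-3.000e-02,  3.572e+01,  4.010e+00]), array([-1.01,  0.01,  0.02]), 24.2)
(10.4583, array([-0.04, 27.74,  4.01]), array([ 0.89, -0.38, -0.86]), 23.9)
(10.875, array([-0.04, 19.71,  3.99]), array([-0.15,  0.42, -0.18]), 24.4)
(11.2917, array([-0.04, 11.7 ,  3.97]), array([-0.34, -0.45,  0.61]), 23.9)
(11.675, array([-0.07,  4.72,  3.97]), array([-0.58, -0.84, -0.44]), 24.2)
(12.0583, array([-0.07, -2.27,  3.99]), array([ 0.3 ,  0.17, -0.7 ]), 23.8)
```

View pics/w6.png

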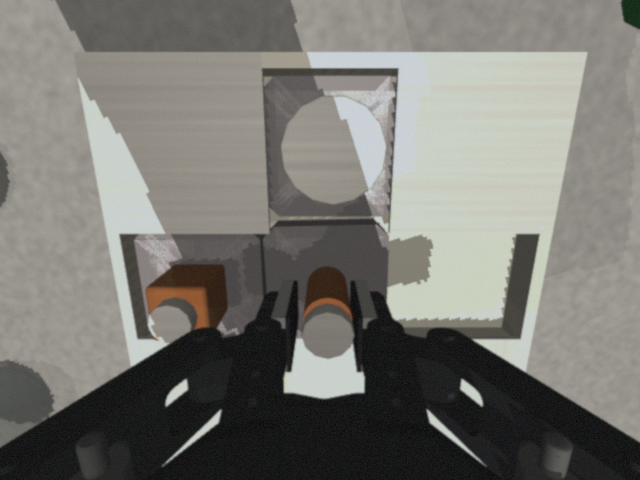

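View pics/c6.png

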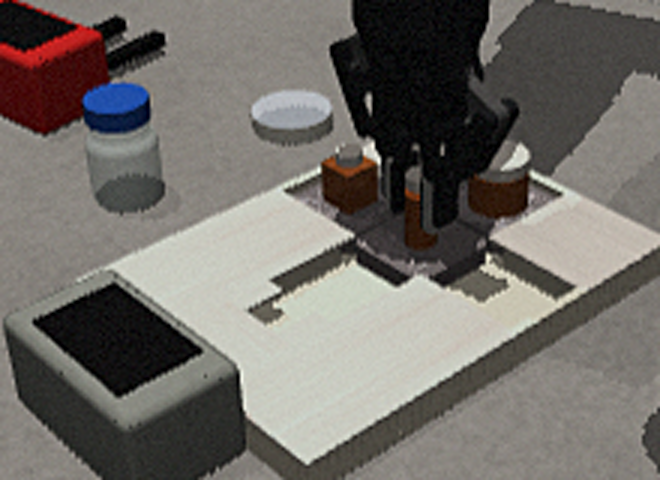

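The vial carrier is in the centre cell: wrist cap at (327,330), with its plate edges lined up with the bay mouth. The square bottle's carrier is still in its cell. I'll regrip with the jaws along tray x.

Run:
```python
from h import *
b=np.load("b.npy")
robot.move_gripper(.036,60);print(st(b))
robot.move_l(tw(0,-2,60),feed=.12);print(st(b))
robot.movep(tw(0,-.5,60),down(YAW));robot.pause(.1);b=base(8);np.save("b.npy",b);print(st(b))
robot.move_l(tw(0,-.5,28),feed=.08);print(st(b))
im=robot.read_camera("wrist");cv2.imwrite("pics/w7.png",im[:,:,::-1])
robot.move_l(tw(0,-.5,4),feed=.05);print(st(b))
robot.move_gripper(.024,60);print(st(b))
im=robot.read_camera("wrist");cv2.imwrite("pics/w8.png",im[:,:,::-1])
```

```text
(12.4333, array([-0.02, -1.93,  3.98]), array([-0.31, -0.19,  0.11]), 36.0)
(13.05, array([-0.25, -2.07, 59.75]), array([-0.79, -0.5 ,  0.18]), 36.4)
(14.6833, array([ 2.000e-02, -4.900e-01,  5.998e+01]), array([ 0.4 ,  0.42, -1.01]), 35.8)
(15.2333, array([-0.14, -0.56, 27.84]), array([ 0.38,  0.28, -0.42]), 36.1)
(15.9167, array([-0.18, -0.58,  3.74]), array([-0.61,  0.13, -0.06]), 36.4)
(16.1917, array([ 0.27, -0.42,  4.28]), array([0.79, 0.61, 0.63]), 23.6)
```

View pics/w8.png

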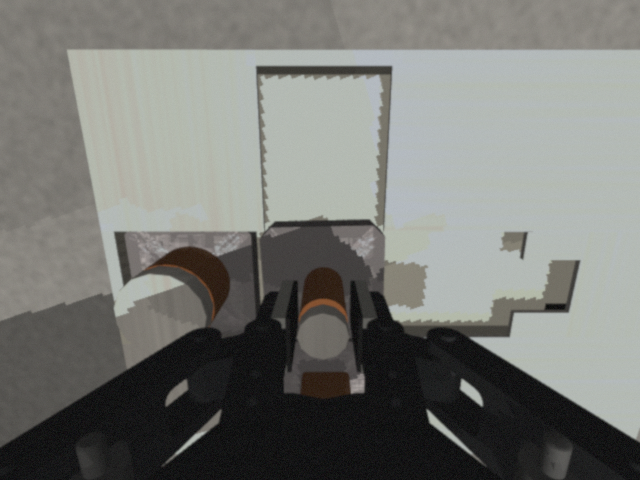

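Run:
```python
from h import *
s=robot.observe();W=cam("wrist",(s['eef_pos'],s['eef_rot']))
def m(n,uv,z):
    q=(ray(W,uv,z)[:2]-O)*1e3;print(n,(q@EX).round(1),(q@EY).round(1))
m("carrier +y edge top",(320,226),.019);m("bay lane +y slot edge",(430,233),.0235);m("-y slot edge",(430,334),.0235)
m("carrier left",(261,245),.019);m("carrier right",(384,245),.019);m("slot L",(260,150),.0235);m("slot R",(389,150),.0235);m("cap",(323,337),.067)
x=robot.read_camera("wrist")[200:350,220:460,::-1];cv2.imwrite("pics/w9.png",cv2.resize(x,None,fx=3.3,fy=3.3,interpolation=cv2.INTER_CUBIC))
```

```text
carrier +y edge top -1.5 29.6
bay lane +y slot edge 51.2 27.3
-y slot edge 56.0 -27.5
carrier left -30.9 19.9
carrier right 30.3 19.9
slot L -28.2 65.7
slot R 29.5 65.7
cap 0.0 -1.8
```

View pics/w9.png

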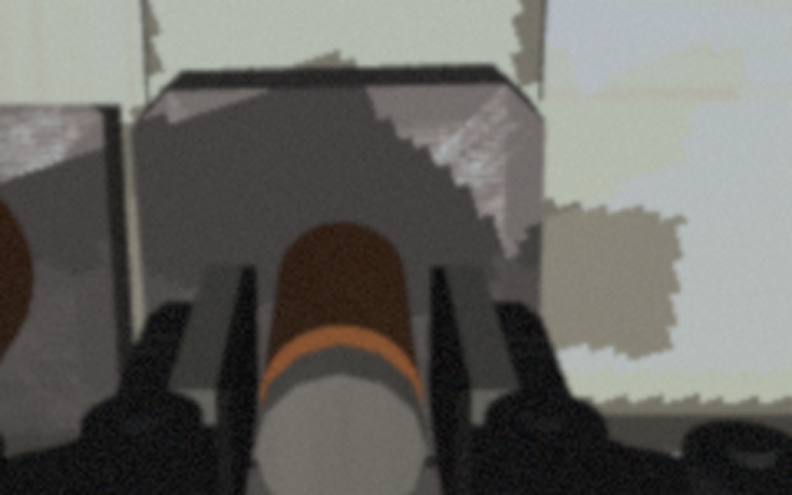

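```bash
cat > push.py <<'E'
from h import *
def meas(b,n=4,dt=.012):
    F=[]
    for i in range(n):
        F.append(robot.observe()['ft_force']-b)
        if i<n-1: robot.pause(dt)
    f=np.mean(F,0); return np.array([f[:2]@EX,f[:2]@EY,f[2]]).round(2)
E
python3 - <<'E'
from push import *
robot.pause(.1); b=base(10);np.save("b.npy",b)
for x in (6,12,18,24,30,37,44,51,58,64):
    robot.move_l(tw(x,-.5,4),feed=.03)
    f=meas(b,2);print(x,st(b)[1],f)
    if np.linalg.norm(f)>7: print("STOP");break
print(st(b))
im=robot.read_camera("wrist");cv2.imwrite("pics/w10.png",im[:,:,::-1])
E
```

```text
6 [ 6.4  -0.44  3.99] [ 0.4  -0.39 -0.07]
12 [12.35 -0.45  4.01] [-0.3   0.14 -0.16]
18 [18.34 -0.45  4.03] [-0.03 -0.05 -0.01]
24 [24.36 -0.46  4.03] [ 0.96 -0.09  0.17]
30 [30.35 -0.46  4.01] [ 0.25 -0.34 -0.14]
37 [37.34 -0.47  4.02] [0.04 0.27 0.18]
44 [44.34 -0.48  4.02] [ 0.18 -0.31 -0.15]
51 [51.32 -0.47  4.  ] [ 0.15  0.13 -0.19]
58 [58.3  -0.48  4.03] [ 0.69 -0.65 -0.35]
64 [64.35 -0.48  4.01] [0.17 0.23 0.13]
(20.275, array([64.35, -0.48,  4.01]), array([0.12, 0.35, 0.53]), 23.8)
```

View pics/w10.png

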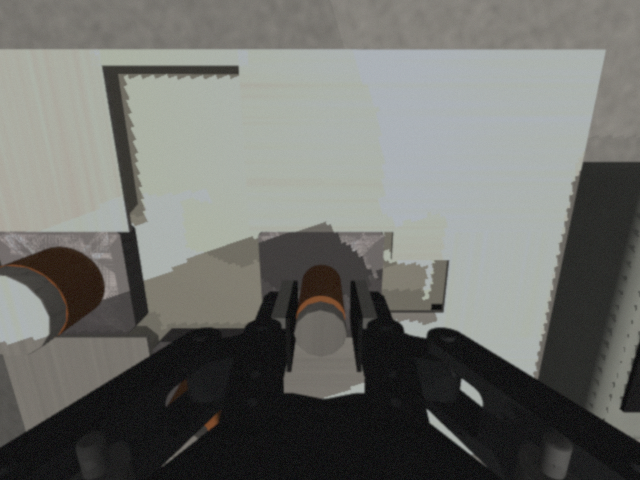

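Run:
```python
from push import *
b=np.load("b.npy"); x=64.;n=0
while x<102:
    x+=1.2; robot.move_l(tw(x,-.5,4),feed=.012)
    f=meas(b,3)
    if f[0]<-3:
        print("contact",x,f,st(b))
        f=meas(b,4); 
        if f[0]<-3: break
    if abs(f[1])>5 or abs(f[2])>8: print("side",x,f);break
print(x,f)
# regulate
t0=None;log=[]
if f[0]<-3:
  for i in range(40):
    f=meas(b,5); t=robot.observe()['clock']; log.append((round(t,2),round(x,2),*f))
    e=15+f[0]  # wanted more push
    if abs(e)<1.5:
        t0=t0 or t
        if t-t0>0.9: break
        robot.pause(.04)
    else:
        if t0 and abs(e)>3.5: t0=None
        x+=float(np.clip(e/6,-.5,.45)); robot.move_l(tw(x,-.5,4),feed=.008)
for l in log: print(*map(float,l))
print(st(b))
```

```text
contact 97.60000000000008 [-6.01  0.3   4.81] (27.7917, array([95.53, -0.5 ,  3.92]), array([-5.67, -0.24,  5.15]), 23.8)
97.60000000000008 [-5.9   0.08  4.7 ]
27.85 97.6 -5.88 0.26 4.64
28.13 98.05 -7.03 0.58 5.43
28.42 98.5 -7.14 0.05 5.93
28.7 98.95 -7.86 0.63 6.48
28.98 99.4 -8.32 0.14 6.88
29.27 99.85 -9.22 0.12 7.98
29.55 100.3 -9.96 0.64 8.33
29.83 100.75 -10.32 -0.4 8.69
30.12 101.2 -10.85 0.31 9.5
30.4 101.65 -11.82 0.65 9.91
30.68 102.1 -12.15 -0.12 10.98
30.97 102.55 -12.97 0.25 11.24
31.25 102.89 -12.98 0.65 11.57
31.53 103.23 -13.85 0.21 12.05
31.61 103.23 -13.69 0.23 12.09
31.68 103.23 -13.58 0.62 11.93
31.76 103.23 -13.89 -0.1 11.96
31.83 103.23 -13.8 0.27 11.6
31.91 103.23 -13.5 0.65 11.85
32.19 103.48 -13.34 0.34 12.37
32.48 103.75 -14.41 0.2 12.59
(32.475, array([97.18, -0.52,  4.08]), array([-14.05,   0.13,  12.33]), 24.2)
```

Contact came at actual TCP x ≈ 95.5 (vial ≈ 93.5). Stiffness is about 4.9 N/mm at the wrist, which fits the buffer plus friction. The upward Fz fits pad friction resisting the carrier's tipping. I'll raise the push slightly, since about 1–2 N is lost to floor friction, hold it, then release gently.

Run:
```python
from push import *
b=np.load("b.npy"); x=103.75
for i in range(4):
    f=meas(b,4);print(round(x,2),f)
    if f[0]<-15.3: break
    x+=.45; robot.move_l(tw(x,-.5,4),feed=.008)
t=robot.observe()['clock']
while robot.observe()['clock']-t<.75: robot.pause(.1);print(meas(b,4),end=' ')
print(st(b))
robot.move_l(tw(94.8,-.5,4),feed=.03);print(st(b))
robot.move_gripper(.036,60);print(st(b))
im=robot.read_camera("wrist");s=robot.observe();np.savez("w11.npz",p=s['eef_pos'],r=s['eef_rot'],im=im);cv2.imwrite("pics/w11.png",im[:,:,::-1])
robot.move_l(tw(94.8,-.5,60),feed=.12);print(st(b))
```

```text
103.75 [-14.13   0.6   11.94]
104.2 [-1.489e+01 -1.000e-02  1.346e+01]
104.65 [-15.62   0.52  13.87]
[-15.44  -0.05  13.53] [-15.61  -0.16  13.92] [-15.4    0.67  13.79] [-15.41   0.51  13.91] [-15.41   0.5   13.45] [-15.15   0.36  13.48] (33.8, array([97.45, -0.54,  4.06]), array([-15.18,   0.59,  12.92]), 23.6)
(34.275, array([95.44, -0.42,  4.08]), array([-0.54, -0.35,  1.05]), 23.9)
(34.55, array([95.44, -0.51,  3.98]), array([-0.78, -0.07,  0.27]), 35.7)
(35.2167, array([94.62, -0.59, 59.76]), array([ 0.64,  0.2 , -0.77]), 36.1)
```

View pics/w11.png

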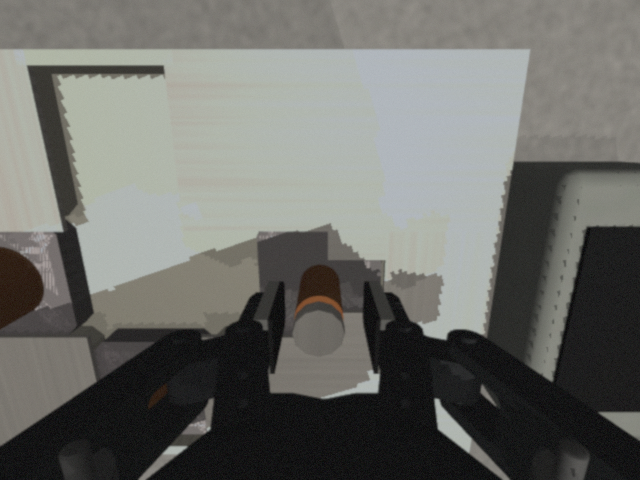

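The vial sits at about x = 93 in the bay slot. Now the jar.

Run:
```python
from push import *
robot.move_gripper(.054,60)
robot.movep(tw(-66,0.5,60),down(YAW));robot.pause(.1);b=base(6);np.save("b.npy",b)
robot.move_l(tw(-66,.5,25),feed=.1);print(st(b))
im=robot.read_camera("wrist");cv2.imwrite("pics/w12.png",im[:,:,::-1])
f=meas(b,3)
if np.linalg.norm(f)<4:
    robot.move_l(tw(-66,.5,5),feed=.05);print(st(b),meas(b,3))
```

```text
(36.9167, array([-65.91,   0.4 ,  24.77]), array([-0.22,  0.3 ,  0.24]), 54.0)
(37.5333, array([-66.33,   0.37,   4.68]), array([ 0.19, -0.16, -0.12]), 53.9) [0.14 0.11 0.12]
```

View pics/w12.png

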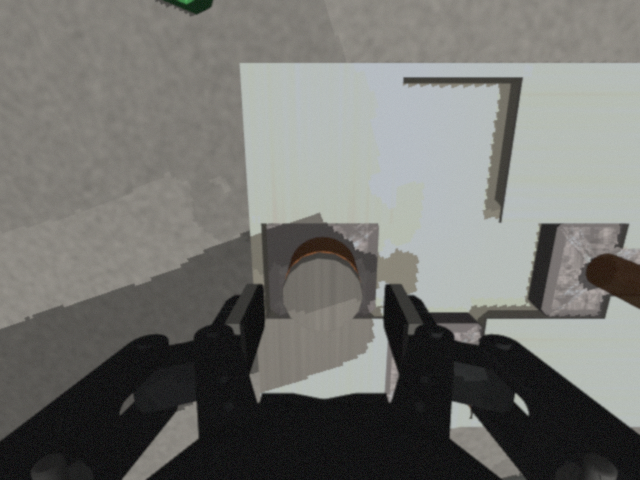

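Run:
```python
from push import *
b=np.load("b.npy")
robot.move_gripper(.042,60);print(st(b),meas(b,3))
for x in (-58,-48,-38,-28,-18,-9,-2,1):
    robot.move_l(tw(x,.3,5),feed=.035)
    f=meas(b,2);print(x,st(b)[1],f)
    if np.linalg.norm(f)>7: print("STOP");break
print(st(b))
im=robot.read_camera("wrist");s=robot.observe();np.savez("w13.npz",p=s['eef_pos'],r=s['eef_rot'],im=im);cv2.imwrite("pics/w13.png",im[:,:,::-1])
```

```text
(37.825, array([-65.77,   0.59,   5.21]), array([-0.16, -0.37,  0.75]), 41.8) [0.24 0.01 0.6 ]
-58 [-57.54   0.34   5.02] [-0.72 -0.43  0.21]
-48 [-47.7    0.35   4.97] [ 0.19 -0.32  0.85]
-38 [-37.68   0.31   4.99] [0.2  0.06 0.45]
-28 [-27.7    0.32   5.01] [-0.77  0.65  0.4 ]
-18 [-17.7    0.34   5.  ] [-1.05  0.05 -0.01]
-9 [-8.65  0.32  5.  ] [-0.21 -0.07  0.7 ]
-2 [-1.6   0.35  5.05] [-0.3  -0.18  0.42]
1 [1.24 0.36 5.04] [-0.32 -0.37  0.05]
(41.025, array([1.24, 0.36, 5.04]), array([ 0.24, -0.09,  0.51]), 42.0)
```

View pics/w13.png

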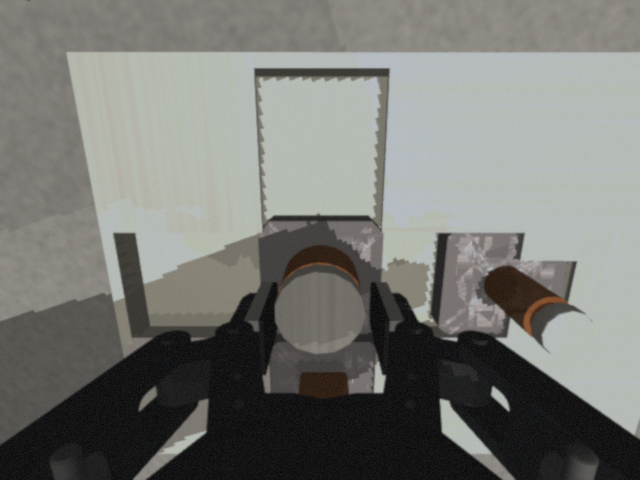

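Run:
```python
from h import *
d=np.load("w13.npz");W=cam("wrist",(d['p'],d['r']));im=d['im']
def m(n,uv,z):
    q=(ray(W,uv,z)[:2]-O)*1e3;print(n,(q@EX).round(1),(q@EY).round(1))
g=cv2.GaussianBlur(cv2.cvtColor(im,cv2.COLOR_RGB2GRAY),(3,3),0).astype(int)
for v in (248,258): print(v,g[v,252:272].tolist(),g[v,374:394].tolist())
print(g[120,246:266].tolist(),g[120,376:396].tolist())
x=im[200:300,230:410];cv2.imwrite("pics/w13c.png",cv2.resize(x,None,fx=4.4,fy=4.4,interpolation=cv2.INTER_CUBIC)[:,:,::-1])
m("L",(261,250),.019);m("R",(382,250),.019);m("slotL",(256,120),.0235);m("slotR",(387,120),.0235)
m("cap",(320,308),.055);m("vial rear",(438,280),.019)
```

```text
248 [116, 116, 116, 115, 114, 108, 94, 79, 70, 68, 68, 67, 67, 67, 67, 67, 67, 67, 67, 68] [110, 110, 111, 111, 111, 111, 112, 119, 139, 164, 180, 184, 184, 184, 184, 184, 184, 184, 185, 185]
258 [115, 116, 116, 116, 115, 114, 106, 89, 74, 68, 67, 67, 67, 67, 67, 66, 66, 67, 67, 67] [110, 109, 109, 110, 110, 110, 113, 128, 154, 175, 183, 186, 185, 184, 183, 183, 183, 181, 173, 158]
[185, 185, 185, 185, 185, 185, 185, 184, 182, 170, 142, 116, 112, 122, 141, 164, 179, 184, 185, 185] [148, 130, 120, 118, 117, 117, 118, 117, 114, 110, 122, 153, 178, 185, 186, 185, 185, 186, 186, 186]
L -30.3 17.8
R 30.4 17.8
slotL -28.6 79.2
slotR 28.9 79.2
cap -0.4 4.4
vial rear 60.0 1.5
```

View pics/w13c.png

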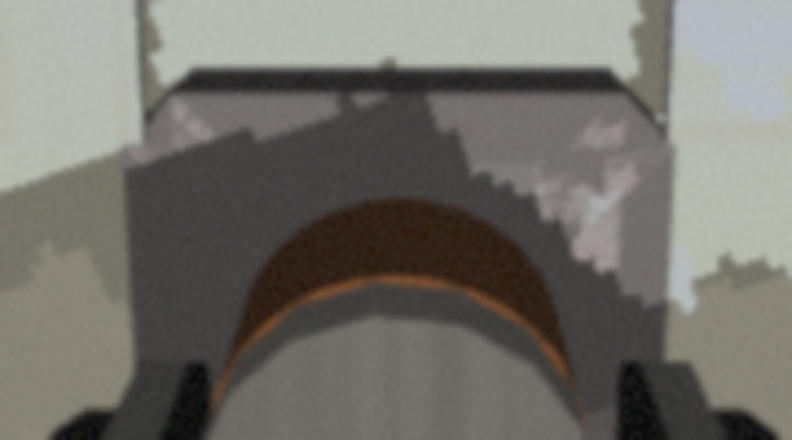

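The jar carrier is centred: edges at −31.3 and +30.5 mm, so about −0.5 mm from the slot's centre, and 62 mm wide as expected. I'll let go, raise and check.

Run:
```python
from push import *
b=np.load("b.npy")
robot.move_gripper(.054,60)
robot.move_l(tw(1.3,.3,70),feed=.1);print(st(b))
robot.move_l(tw(20,30,200),feed=.2);robot.pause(.2)
s=robot.observe();im=robot.read_camera("wrist");np.savez("w14.npz",p=s['eef_pos'],r=s['eef_rot'],im=im);cv2.imwrite("pics/w14.png",im[:,:,::-1]);print(st(b))
x=robot.read_camera("scene")[140:330,180:500,::-1];cv2.imwrite("pics/c14.png",cv2.resize(x,None,fx=2.4,fy=2.4))
```

```text
(42.15, array([ 0.86,  0.15, 69.55]), array([-0.62,  0.58,  0.05]), 54.1)
(43.225, array([ 19.13,  29.49, 198.75]), array([-0.12,  0.12, -0.39]), 54.1)
```

View pics/w14.png

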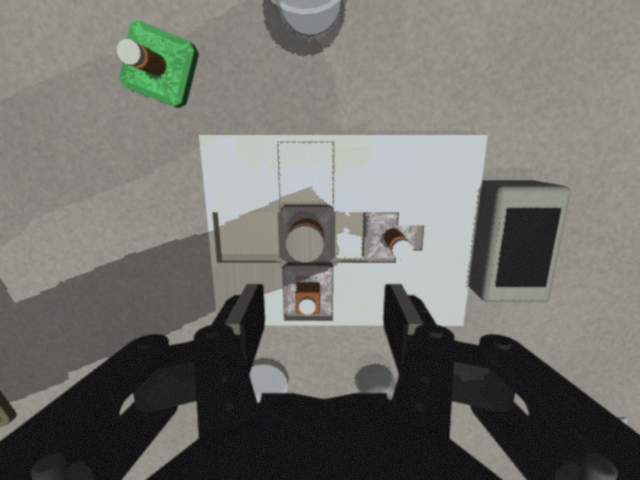

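View pics/c14.png

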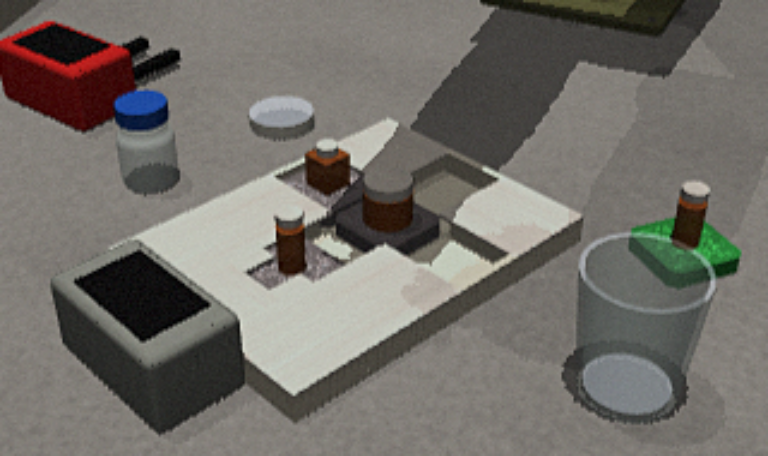

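Run:
```python
from h import *
d=np.load("w14.npz");W=cam("wrist",(d['p'],d['r']))
def m(n,uv,z):
    q=(ray(W,uv,z)[:2]-O)*1e3;print(n,(q@EX).round(1),(q@EY).round(1))
m("jarcap",(305,241),.055);m("sqcap",(307.5,306),.057);m("vialcap",(402,244),.067);m("tray TL",(199,135),.0235);m("TR",(487,135),.0235)
d=np.load("w1.npz");W=cam("wrist",(d['p'],d['r']));m("sqcap before",(306.5,309.5),.057)
print(robot.sign_off())
```

```text
jarcap 0.2 4.9
sqcap 1.8 -64.9
vialcap 93.1 5.5
tray TL -105.5 105.4
TR 180.5 105.4
sqcap before 1.8 -66.0
the job is handed in; nothing more can be done
None
```

The job is done and handed in at about 43 s of the 58 s allowed. I slid the vial's carrier through the centre cell into the reading bay and pressed it on the buffer. I then slid the jar's carrier into the centre cell and let go.

- **Pressing:** wrist force held at 15.2–15.6 N for about 0.75 s, after a slower approach. The highest value I read was 15.6 N, measured between motion steps rather than during them. While pressing, an upward force of up to 13.9 N also showed at the wrist. I put this down to the pads' friction holding the carrier from tipping. Floor friction means the buffer itself may have felt 1–2 N less than the wrist reading.
- **Last checks:**

| Item | Measured position (tray frame) | Expected |
|---|---|---|
| Vial | x ≈ 93 mm | at the buffer, met about 93.5 mm |
| Jar carrier | within about 0.5 mm of the centre in x, measured just before letting go | 0 mm |
| Square bottle | y −64.9 mm (−66.0 mm before) | unmoved, within measuring error |

- **Surroundings:** the beaker, screw-lid jar, dish, green look-alike and red device looked unmoved. Nothing was being touched at the end.

**Disagreements:**
- The pictures showed the fingers ending about 29 mm short of the stated TCP. I lowered in small steps, watching force and images, to compensate.
- Cap positions from the last wrist view read about 5 mm off in y for the jar and vial. The 1.5 mm lane play does not allow that, and the tray edge in the same picture read correctly. I took this as parallax and calibration bias with height.

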